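Nest the beakers and hold the ultrasonic bath's lid open

TASK

Get the wash load ready: nest the three beakers in size order, the white medium one standing fully down inside the blue large one and the orange small one fully down inside the medium one, leaving the large beaker about where it stands and the bath shut meanwhile. Then raise the lid of the ultrasonic bath to about 50 degrees from closed and keep holding it there, still, so that a colleague can load the nest: it falls shut if let go, so the program finishes while the robot is holding the lid. Leave the other things on the bench where they are.

Things in the scene. Friction and masses are not known exactly. Their poses are not given: they have to be found in the camera images.
- large_mid (a point): Large beaker: squat, open-topped, blue plastic, outer diameter 88 mm, height 55 mm, wall 3.5 mm, floor 4 mm, about 120 g, standing upright on the bench. This point is at its centre, half-way up (27.5 mm above its underside); z is up along its axis.
- medium_mid (a point): Medium beaker: open-topped, white plastic, straight-sided, outer diameter 64 mm, height 95 mm, wall 3.5 mm, floor 4 mm, about 70 g, standing upright on the bench. Fully down in the large beaker it stands on that one's floor with 8.5 mm play all round, and its rim stands 44 mm above the large rim. This point is at its centre, half-way up (47.5 mm above its underside).
- small_mid (a point): Small beaker: tall, narrow, open-topped, orange plastic, straight-sided, outer diameter 42 mm, height 135 mm, wall 3.5 mm, floor 4 mm, about 50 g, standing upright on the bench. Fully down in the medium beaker it stands on that one's floor with 7.5 mm play all round, and its rim stands 44 mm above the medium rim. This point is at its centre, half-way up (67.5 mm above its underside).
- bath: Ultrasonic bath: fixed white box 240 mm (its x) by 180 mm (its y) by 110 mm high with a steel tank and a black control panel on its front, which faces its -x. Origin under its centre, on the bench; z up.
- lid (a joint): Angle of the bath's blue lid in rad: 0 shut, growing as it opens upward, stop at 1.4. The lid (240 x 186 x 10 mm, about 350 g, turning freely) falls shut from any angle unless held up. 50 degrees is 0.873.
- lid_handle (a point): The lid's grip: an upright black tab mid-width near the lid's front, 14 mm thick (bath's y), 46 mm long (bath's x), 50 mm high above the lid's top. This point is inside it, 34 mm above the lid's top; when shut, 190 mm in front of the hinge line and 44 mm above it. It turns with the lid (axes as the bath's when shut). Pinched across its thickness, the tab pivots between fingers.
- lid_hinge (a point): A point on the lid's hinge line, at the middle of the bath's top back edge, 110 mm above the bench; the hinge line runs along the bath's y. To open, the front of the lid goes up and towards the bath's +x.
- wash_bottle: Bystander: white bottle with red cap, 66 mm across, 190 mm high; origin under its centre.
- reagent_bottle: Bystander: glass bottle with blue cap, 76 mm across, 150 mm high; origin under its centre.
- tip_box: Bystander: blue box with clear top, 117 x 82 x 61 mm; origin under its centre.
- timer: Bystander: flat white timer, 70 x 60 x 18 mm; origin under its centre.
- tube_rack: Bystander: green rack with capped tubes, 170 x 70 x 90 mm; origin under its centre.
- spatula: Bystander: steel spatula with a black handle lying flat along its x, 180 mm long.
Things that resemble listed ones, but are neither listed nor needed, are in the scene too. What is shaped like the part that bears large_mid but green is not meant.

How it is judged:
By the outcome, as a careful person would: the job done as asked, in the order asked, and still so for the second after the job is handed in, while the arm keeps its last pose, push and grip.
It also fails if it takes over 62 s, if anything falls off the work surface, if the arm or the gripper's body presses on something with over 40 N, if the wrist force passes 120 N, or if a joint passes its speed limit or range.

ROBOT

A 7-joint arm with a two-finger parallel gripper is mounted at the origin on the work surface. World frame = base frame: x ahead of the robot, y to its left, z up, the work surface at z = 0. Lengths are in mm, angles in rad, forces in N, time in s.
With the tool pointing down it reaches from about 400 to 875 mm from the base axis. Payload 19.3 kg.
Tool frame: the origin (TCP) lies at the very end of the fingers, on their centre line; the grasp point (between the pads) lies 19 mm behind it (grip_point_offset is the z of the grasp point in the tool frame, in mm); z points along the fingers, x is the direction in which the jaws open and shut, and the axes are right-handed (so a half turn about z gives the same grasp; the last joint's range is limited). The gripper opens to 85 mm and grips with 20 to 120 N. Pads are 22 mm wide; open, the fingers measure 114 mm over their backs; the gripper's body (76 mm by 85 mm) begins 54 mm behind the grasp point. The pads swing forward as they close: fully open they stand 13 mm farther back than shut.
Start: joints at [1.095, 0.521, -0.036, 1.599, 0.021, 1.021, -0.113], TCP at [246.693, -574.245, 231.291] pointing down, gripper open.
Joint ranges: [-2.91, 2.91], [-0.3, 2.13], [-1.5, 1.42], [0.17, 2.43], [-1.26, 4.41], [0.16, 1.93], [-2.52, 2.52]. Speed limits (rad/s): [1.89, 1.89, 2.39, 2.39, 3.01, 3.01, 3.01].

INTERFACE

Orientations are given as a 3x3 rotation matrix whose columns are the frame's x, y, z axes.
In Python, from workcell import movep, movel, goto_joints, open_gripper, clamp, wait, inverse_kinematics, read_state, camera, PlanningError, finish_job, grip_point_offset gives the robot as it stands. Calls block until the motion is done:
- movep(position, orientation): joint-space move of the TCP to a pose.
- movel(position, frame=None, max_speed=150, guard=None): straight line of the TCP; frame=None keeps the orientation; max_speed is the mean speed in mm/s. With guard (N) it stops when the force on the tool has changed by that much, and returns True; else False.
- goto_joints(angles): joint-space move.
- open_gripper() and clamp(): open the fingers fully, or close them until they stop; the grip force is fixed at half the most.
- wait(seconds).
- inverse_kinematics(position, orientation): joint angles nearest the present ones, or None.
- read_state(): the state.
- camera(name): name is "side" or "top"; returns a dict with "image" (480x640x3 uint8, blue, green, red), "range_z" (480x640 float32, mm along the optical axis (not along the pixel's ray), 0 where there is no reading), "fx", "fy", "cx", "cy" (pixels), "cam_to_world" (4x4, takes a point from camera to world coordinates). Camera axes: x right, y up, looking along -z (the intrinsics and any distortion apply to the point x, -y, -z); pixel columns grow to the right and rows downward; lengths in mm; the calibration is good to about 2 mm. A picture is of the moment at which its call begins.
A pose or a line that the arm cannot do raises PlanningError and nothing moves.
- finish_job(): hands the job in, once; it reports no verdict.
The state is a dict: "time": time; "qpos": joint angles; "qvel": joint speeds; "joint_efforts": joint torques, N m; "eef_pos": TCP position; "tool_rot": TCP orientation; "ft_force": force on the tool from outside, world axes, zero at the start; "torque": the same for the moment, N m; "finger_gap": finger opening in mm.
Only numpy, scipy, OpenCV 4.12 (cv2) and the standard library are available. Lean on these libraries where they do the work, as an engineer would, in place of code of your own. Each camera call takes 0.05 s, during which the arm holds its last target. There are 200 camera calls.

## Working session

There is one attempt and no reset: what is moved stays moved. The work goes in short steps, each a Python script; the robot and the scene stay as the last script left them, time stands still between calls to the robot, and variables do not carry over. Pictures are saved under pics/ and viewed, about 8 in all and at most 12, crops included, and the job is handed in when it is done.

```bash
ls; mkdir -p pics; python3 - <<'E'
from workcell import *
import cv2,numpy as np
for n in("top","side"):
    c=camera(n); cv2.imwrite(f"pics/{n}0.png",c["image"]); np.savez(f"{n}0.npz",**c)
    print(n,c["fx"],c["fy"],c["cx"],c["cy"],{k:v for k,v in c.items() if k not in("image","range_z")})
print(read_state(),grip_point_offset)
E
```

```text
pics
top 535.0181526752054 535.0181526752054 326.9071202273661 234.75783734488883 {'fx': 535.0181526752054, 'fy': 535.0181526752054, 'cx': 326.9071202273661, 'cy': 234.75783734488883, 'cam_to_world': array([[-2.46738800e-02,  9.81565564e-01, -1.89526364e-01,
         2.77923396e+02],
       [-9.99690864e-01, -2.48069599e-02,  1.67045266e-03,
         2.00316525e+00],
       [-3.06191411e-03,  1.89508991e-01,  9.81874211e-01,
         1.57797115e+03],
       [ 0.00000000e+00,  0.00000000e+00,  0.00000000e+00,
         1.00000000e+00]])}
side 463.6840756885246 463.6840756885246 324.7471047341574 240.71590028578117 {'fx': 463.6840756885246, 'fy': 463.6840756885246, 'cx': 324.7471047341574, 'cy': 240.71590028578117, 'cam_to_world': array([[-9.88180738e-01,  8.14135239e-02, -1.29887131e-01,
         4.18923288e+02],
       [-1.52840227e-01, -4.58173176e-01,  8.75623895e-01,
         9.95469781e+02],
       [ 1.17768277e-02,  8.85126646e-01,  4.65201169e-01,
         6.45877033e+02],
       [ 0.00000000e+00,  0.00000000e+00,  0.00000000e+00,
         1.00000000e+00]])}
{'time': 0.1, 'qpos': array([ 1.09475333,  0.52195755, -0.03631064,  1.59995783,  0.02121342,
        1.02106482, -0.11277741]), 'qvel': array([ 0.00069284, -0.00234129,  0.0012689 , -0.00100033,  0.00104292,
       -0.00062478, -0.00095274]), 'joint_efforts': array([ 5.59825567e-03, -9.28480625e+01,  1.98515542e+00, -3.70532835e+01,
        1.81739306e-02,  5.26330783e-03,  2.73915555e-05]), 'eef_pos': array([ 246.58601118, -573.97761319,  230.77906434]), 'tool_rot': array([[ 3.94797028e-01, -9.18768241e-01, -4.75618696e-04],
       [-9.18767821e-01, -3.94797305e-01,  8.82259567e-04],
       [-9.98365050e-04,  8.86696975e-05, -9.99999498e-01]]), 'ft_force': array([0.00390626, 0.53872043, 0.18400723]), 'torque': array([-0.00148677,  0.05180021, -0.01114267]), 'finger_gap': 85.23826046246532} -18.700000000000003
```

View pics/top0.png

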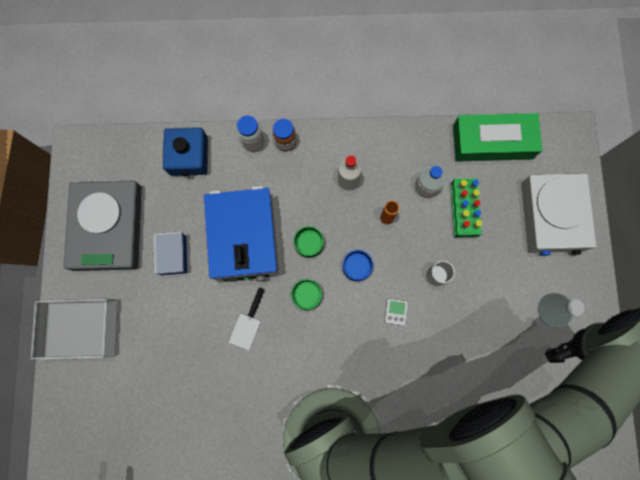

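View pics/side0.png

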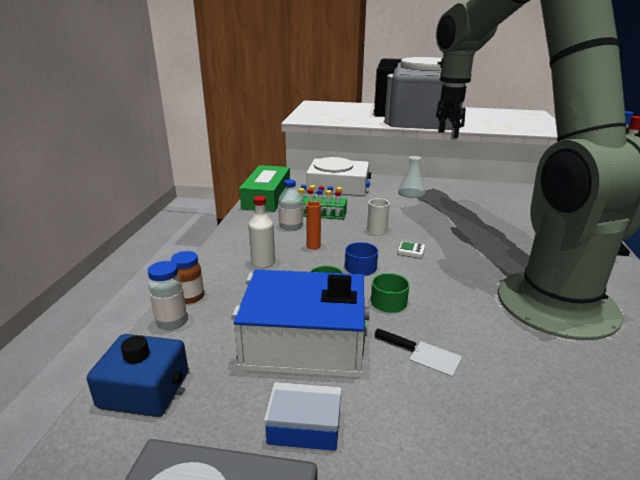

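Top view: blue large beaker at (358,266), white medium at (441,272), orange small at (390,211). The bath lid is at (240,233) with its handle at (241,256). The green beakers at (309,241) and (307,295) are decoys. Next I'll measure these with depth.

```bash
cat > h.py <<'E'
import numpy as np,cv2
from scipy.optimize import least_squares
def cloud(c):
    v,u=np.mgrid[0:480,0:640]; z=np.asarray(c["range_z"],float)
    p=np.stack([(u-c["cx"])/c["fx"]*z,-(v-c["cy"])/c["fy"]*z,-z],-1)
    T=np.asarray(c["cam_to_world"]); w=p@T[:3,:3].T+T[:3,3]; w[z<=0]=np.nan
    return w
def circ(p,r=None):
    f=lambda q:np.hypot(p[:,0]-q[0],p[:,1]-q[1])-r
    s=least_squares(f,p.mean(0)[:2],loss="soft_l1",f_scale=2); return s.x,np.abs(s.fun).mean()
def rim(w,box,h,R):
    u0,v0,u1,v1=box; p=w[v0:v1,u0:u1].reshape(-1,3); p=p[~np.isnan(p[:,0])]
    top=p[np.abs(p[:,2]-h)<8]; c,e=circ(top,R-1.75); return c,e,len(top),np.percentile(p[:,2],98)
E
python3 - <<'E'
from h import *
for n in("top","side"):
    c=np.load(n+"0.npz");w=cloud(c)
    B={"top":dict(L=(338,244,378,286),M=(422,256,462,292),S=(376,196,404,228)),"side":dict(L=(340,240,384,278),M=(362,195,394,238),S=(303,198,325,252))}[n]
    for k,h,R in(("L",55,44),("M",95,32),("S",135,21)): print(n,k,*rim(w,B[k],h,R))
    # side wall/points xy means
    im=c["image"].astype(int); blue=(im[...,0]>120)&(im[...,1]<110)&(im[...,2]<60)
    box=(200,180,285,285) if n=="top" else (230,262,372,332)
    m=np.zeros((480,640),bool); m[box[1]:box[3],box[0]:box[2]]=1
    p=w[m&blue]; p=p[~np.isnan(p[:,0])]; p=p[abs(p[:,2]-np.median(p[:,2]))<6]
    r=cv2.minAreaRect(p[:,:2].astype(np.float32)); print("lid z",np.median(p[:,2]),r)
    q=w[m]; q=q[q[:,2]>135]; q=q[q[:,2]<185]; print("handle",len(q),np.percentile(q,[0,5,50,95,100],axis=0).round(1).tolist() if len(q) else "")
    r=cv2.minAreaRect(q[:,:2].astype(np.float32)); print(r)
    c0=w[400:410,250:260] if n=="top" else w[300:310,480:490]; print("bench z",np.nanmean(c0[...,2]))
t=cv2.resize(np.load("top0.npz")["image"][175:305,195:325],None,fx=4.5,fy=4.5,interpolation=cv2.INTER_CUBIC);cv2.imwrite("pics/crop1.png",t)
E
```

```text
top L [484.00620269 -85.09248383] 1.0915634936279348 136 56.8979300577764
top M [ 452.81462474 -319.20635413] 1.0672302236089206 105 96.14069606740529
top S [ 630.34487689 -179.8372212 ] 1.0875689132785875 71 136.2452437793054
lid z 120.55276207379097 ((573.1312866210938, 242.44369506835938), (236.74122619628906, 183.11354064941406), 4.881966590881348)
handle 123 [[482.1, 230.1, 135.4], [483.3, 230.7, 141.9], [502.8, 235.6, 168.1], [525.0, 244.1, 174.5], [528.9, 246.7, 176.4]]
((505.44677734375, 238.5408172607422), (46.707733154296875, 15.012084007263184), 5.050865173339844)
bench z -0.6546356408762359
side L [481.21692615 -84.00072026] 14.544478667387365 264 121.75941724139807
side M [ 450.27937292 -319.76016878] 1.6339382362464996 120 94.31975632279826
side S [ 628.41932502 -179.98225726] 1.544458472014282 90 134.4070518618019
lid z 120.18721630911745 ((571.4777221679688, 245.17242431640625), (236.38888549804688, 189.40818786621094), 4.630249977111816)
handle 426 [[479.8, 230.9, 135.0], [482.0, 236.9, 137.1], [503.1, 243.7, 156.4], [522.7, 246.6, 170.7], [525.5, 248.3, 171.7]]
((502.68115234375, 239.51766967773438), (45.65814971923828, 17.350513458251953), 0.327999085187912)
bench z 0.17019486565578518
```

View pics/crop1.png

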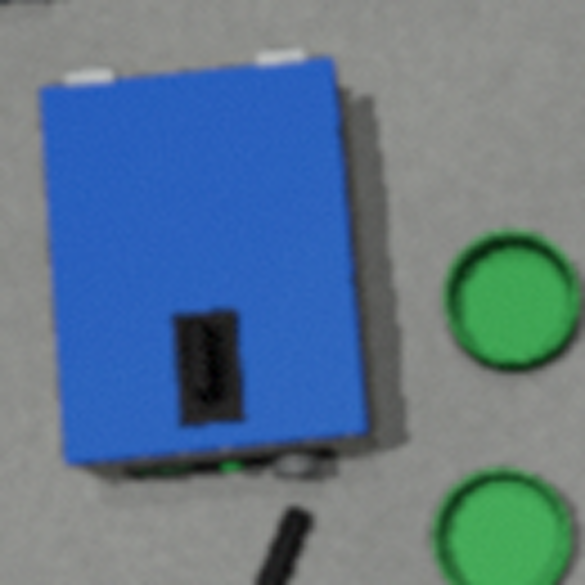

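Depth results, averaged over both cameras: L (483,-85), M (451.5,-319.5), S (629.4,-180). The lid centre is (572,244) with bath yaw about +4.8°, and the handle is near (503,238.5). The enlarged crop confirms the tab lies along the bath x axis. Next is an IK check, then grasping the medium beaker.

```bash
cat >> h.py <<'E'
from workcell import *
L=np.array([483.,-84.7]);M=np.array([451.5,-319.5]);S=np.array([629.4,-179.9])
def down(deg):
    a=np.radians(deg);c,s=np.cos(a),np.sin(a); return np.array([[c,s,0],[s,-c,0],[0,0,-1.]])
def st(tag=""):
    s=read_state(); print(tag,"t",round(s["time"],2),"p",s["eef_pos"].round(1),"f",s["ft_force"].round(1),"gap",round(s["finger_gap"],1)); return s
YAW=4.8;HG=np.array([691.5,254.,110.]);bx=np.array([np.cos(np.radians(YAW)),np.sin(np.radians(YAW)),0])
def handle(a):
    a=np.radians(a); return HG-bx*(190*np.cos(a)-44*np.sin(a))+np.array([0,0,190*np.sin(a)+44*np.cos(a)])
E
python3 - <<'E'
from h import *
w=cloud(np.load("top0.npz"))
for y in(-85.2,-66,-40,94.8):
    print(y,[None if (q:=inverse_kinematics(p,down(y))) is None else q[[0,4,5,6]].round(2).tolist() for p in([*M,57],[*M,200],[*L,200],[*S,97],[*S,240],[*L,240],handle(0)-[0,0,19],handle(50)-[0,0,19])])
movep([*M,150],down(-66)); st("above"); movel([*M,57],max_speed=200,guard=15); st("down"); clamp(); st("clamp"); movel([*M,125],max_speed=150); st("lift")
c=camera("side");cv2.imwrite("pics/g1.png",c["image"][60:300,250:570]); cv2.imwrite("pics/g1.png",cv2.resize(c["image"][60:300,250:570],None,fx=2,fy=2))
E
```

```text
-85.2 [[0.52, 0.02, 0.57, -0.99], [0.53, 0.01, 0.87, -0.99], [0.23, 0.11, 0.82, -1.54], [0.22, 0.05, 0.8, -1.34], [0.25, 0.06, 1.08, -1.34], [0.25, 0.09, 0.92, -1.53], [-0.21, 0.35, 0.8, -2.35], [-0.1, 0.35, 1.2, -2.24]]
-66 [[0.56, 0.08, 0.57, -0.72], [0.59, 0.06, 0.88, -0.7], [0.29, 0.14, 0.83, -1.24], [0.26, 0.11, 0.81, -1.05], [0.28, 0.09, 1.08, -1.04], [0.32, 0.12, 0.93, -1.22], [-0.15, 0.41, 0.82, -2.07], [-0.02, 0.43, 1.23, -1.97]]
-40 [[0.62, 0.17, 0.58, -0.34], [0.66, 0.12, 0.89, -0.3], [0.36, 0.19, 0.84, -0.83], [0.32, 0.19, 0.82, -0.66], [0.34, 0.14, 1.09, -0.62], [0.38, 0.16, 0.93, -0.8], [-0.06, 0.51, 0.86, -1.7], [0.01, 0.48, 1.25, -1.55]]
94.8 [[0.96, 0.64, 0.73, 1.6], [1.04, 0.43, 0.98, 1.78], [0.67, 0.41, 0.91, 1.31], [0.62, 0.61, 0.96, 1.37], [0.65, 0.46, 1.19, 1.48], [0.7, 0.35, 0.99, 1.37], [0.09, 0.69, 0.96, 0.5], [0.1, 0.6, 1.31, 0.72]]
above t 1.38 p [ 451.  -320.8  150.3] f [-0.5 -0.6  0.5] gap 85.7
down t 1.99 p [ 451.6 -320.2   57.7] f [-0.2 -0.5  0.1] gap 85.6
clamp t 2.33 p [ 452.2 -320.1   58.7] f [-0.8  0.6 13. ] gap 62.1
lift t 2.93 p [ 451.3 -319.4  124.8] f [ 0.   0.4 -0.3] gap 62.0
```

View pics/g1.png

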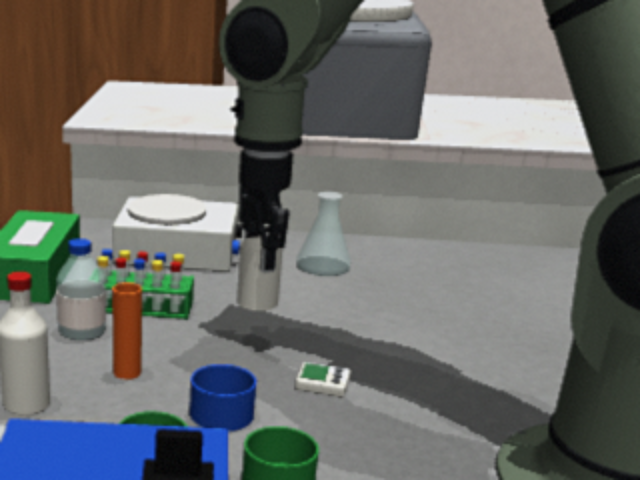

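The medium beaker is held upright. I'll carry it above the large one and check the relative offset from the side camera.

```bash
cat >> h.py <<'E'
def held(box_xy,zlo,zhi,R,n="side"):
    w=cloud(camera(n)).reshape(-1,3); w=w[~np.isnan(w[:,0])]
    k=(np.hypot(*(w[:,:2]-box_xy).T)<R+15)&(w[:,2]>zlo)&(w[:,2]<zhi); p=w[k]
    if len(p)<10: return len(p)
    lo=p[:,2].min(); return circ(p,R),len(p),lo
E
python3 - <<'E'
from h import *
movel([*L,175],max_speed=250); st("over L")
wait(.3); print(held(L,112,150,32)); print(held(L,5,50,44)); st()
c=camera("side");cv2.imwrite("pics/g2.png",cv2.resize(c["image"][60:300,230:550],None,fx=2,fy=2))
E
```

```text
over L t 4.1 p [482.6 -85.8 174.6] f [-1.1  1.1  0. ] gap 61.8
((array([480.74195818, -87.18003893]), np.float64(1.263955143344146)), 286, np.float64(115.53497998814623))
((array([481.27521267, -85.5193646 ]), np.float64(2.0467484852651046)), 779, np.float64(5.4197615412390405))
 t 4.5 p [482.9 -85.  174.9] f [-0.5  0.3 -0.8] gap 61.9
```

View pics/g2.png

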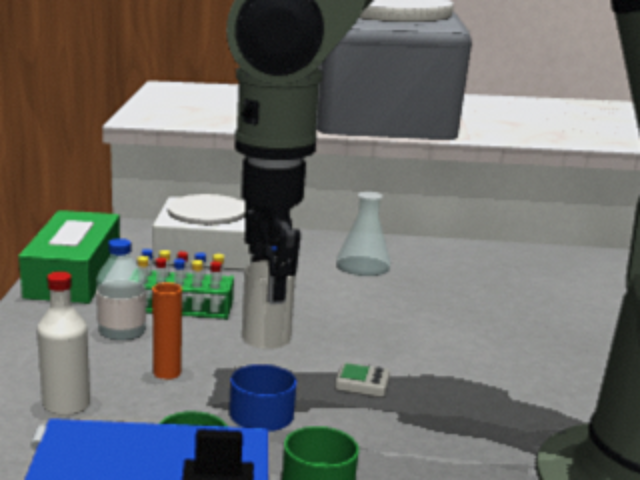

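The offset is under 2 mm, well inside the 8.5 mm play. Lowering now.

```bash
python3 - <<'E'
from h import *
g=movel([*L,75],max_speed=150,guard=6); st(f"a {g}")
if not g:
    g=movel([*L,57],max_speed=40,guard=5); s=st(f"b {g}")
    if s["eef_pos"][2]<67:
        open_gripper(); st("open"); movel([*L,190],max_speed=200)
        movep([*S,185],down(-66)); st("over S")
        print(rim(cloud(camera("side")),(0,0,1,1),99,32) if 0 else "")
        for n in("side","top"):
            c=camera(n); np.savez(n+"1.npz",**c); w=cloud(c).reshape(-1,3); w=w[~np.isnan(w[:,0])]
            k=(np.hypot(*(w[:,:2]-L).T)<60); p=w[k]; t=p[(p[:,2]>88)&(p[:,2]<110)]; print(n,circ(t,30.2),len(t),np.percentile(t[:,2],97)); t=p[(p[:,2]>48)&(p[:,2]<60)]; print(circ(t,42.2),len(t))
        movel([*S,97],max_speed=200,guard=15); st("down S"); clamp(); st("clamp"); movel([*S,135],max_speed=100); st("lift")
E
```

```text
a False t 5.37 p [483.4 -84.7  75.6] f [-0.1  1.6 -1. ] gap 61.5
b True t 5.75 p [483.7 -84.8  61.7] f [-0.2 -1.1 -0.7] gap 61.7
open t 6.12 p [483.3 -84.9  62.1] f [ 0.6 -0.6  0.5] gap 85.4
over S t 7.64 p [ 628.7 -179.5  183.3] f [ 0.2 -0.3  0.1] gap 85.6

side (array([480.71176906, -84.1215814 ]), np.float64(1.3768484830230996)) 198 100.29087186231982
(array([482.02261406, -89.07780816]), np.float64(4.938165744130747)) 212
top (array([483.06662784, -84.36863501]), np.float64(1.0177300497213362)) 102 103.30146879772381
(array([484.41338847, -84.98748193]), np.float64(2.985242586180021)) 132
down S t 8.33 p [ 629.8 -179.8   98. ] f [ 0.6 -0.6  0.3] gap 85.5
clamp t 8.82 p [ 630.  -180.2   98.1] f [-0.7 -1.1  8. ] gap 40.5
lift t 9.35 p [ 629.3 -179.9  135. ] f [ 0.6 -0.2 -1.2] gap 40.8
```

```bash
python3 - <<'E'
from h import *
T=np.array([482.6,-84.3])
movel([*S,225],max_speed=200); movel([*T,225],max_speed=200); wait(.3); st("over")
print(held(T,128,175,21)); print(held(T,60,94,32))
c=camera("side");cv2.imwrite("pics/g3.png",cv2.resize(c["image"][60:300,230:550],None,fx=2,fy=2))
E
```

```text
over t 11.28 p [482.8 -84.5 224.8] f [ 0.6  0.3 -0.3] gap 40.7
((array([481.33143208, -86.48435646]), np.float64(1.3440070134760755)), 272, np.float64(128.0412217812609))
((array([481.05473535, -84.96315771]), np.float64(1.9002427192680837)), 413, np.float64(60.01601576086102))
```

View pics/g3.png

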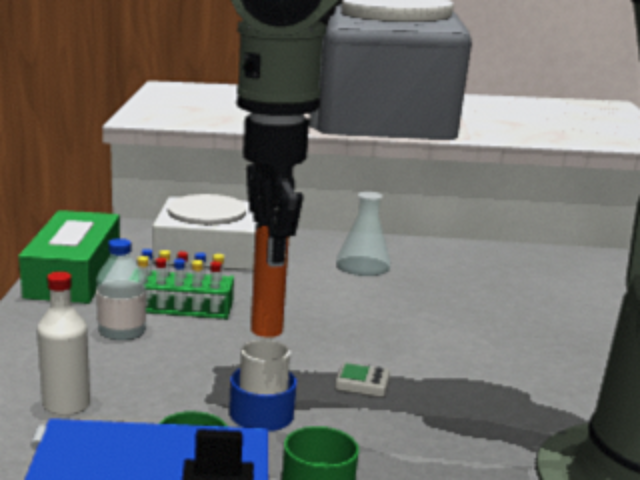

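The white beaker is seated in the blue one, and the orange one is aligned within 1.5 mm. Lowering it, releasing, and then moving over the handle.

```bash
python3 - <<'E'
from h import *
T=np.array([482.9,-83.6])
g=movel([*T,120],max_speed=150,guard=6); st(f"a {g}")
if not g:
    g=movel([*T,101],max_speed=40,guard=5); s=st(f"b {g}")
    if s["eef_pos"][2]<110:
        open_gripper(); st("open"); movel([*T,240],max_speed=200)
        movep(handle(0)+[0,0,66],down(YAW-90)); st("over handle")
        for n in("side","top"):
            c=camera(n); np.savez(n+"2.npz",**c)
        w=cloud(c).reshape(-1,3); w=w[~np.isnan(w[:,0])]; p=w[np.hypot(*(w[:,:2]-T).T)<60]
        for lo,hi,R in((133,152,19.2),(90,108,30.2),(48,62,42.2)):
            t=p[(p[:,2]>lo)&(p[:,2]<hi)]; print(lo,circ(t,R),len(t),np.percentile(t[:,2],97))
        c=dict(np.load("side2.npz")); cv2.imwrite("pics/g4.png",cv2.resize(c["image"][100:340,200:520],None,fx=2,fy=2))
E
```

```text
a False t 12.28 p [483.3 -83.7 120.6] f [-0.2 -0.4 -0.8] gap 40.3
b True t 12.68 p [483.6 -83.8 105.4] f [ 0.7 -1.7  3.8] gap 40.4
open t 13.2 p [483.1 -83.7 105.6] f [0.7 0.8 0.6] gap 85.7
over handle t 15.25 p [502.5 236.8 219.6] f [ 0.7 -0.7  0.4] gap 85.6
133 (array([483.34044644, -83.66034646]), np.float64(0.989318100676605)) 69 148.8413860815973
90 (array([483.28283395, -84.22674629]), np.float64(3.1056032328527428)) 119 105.7977368046364
48 (array([484.71117301, -85.47348722]), np.float64(4.51054764885663)) 159 61.09487870282111
```

View pics/g4.png

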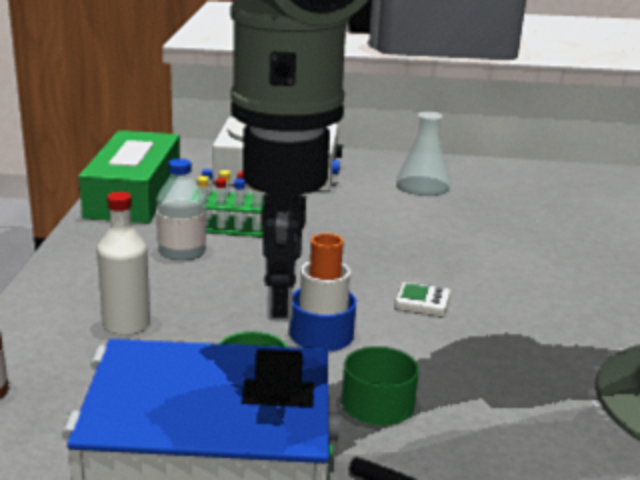

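Nest complete, with rims stacked at the expected heights. Now gripping the tab.

```bash
python3 - <<'E'
from h import *
p=handle(0)+[0,.8,-19]
g=movel(p,max_speed=150,guard=10); st(f"down {g}")
if not g:
    clamp(); s=st("clamp"); wait(.3); s=st("settled")
    d=handle(10)-handle(0)
    movel(p+d,max_speed=60); st("10deg")
E
```

```text
down False t 16.07 p [502.6 238.9 135.7] f [0.5 0.3 0.3] gap 85.6
clamp t 16.72 p [502.3 237.4 135.3] f [ -2.4 -10.2   9.9] gap 13.3
settled t 17.02 p [502.4 237.4 135.3] f [ -1.9 -10.2  10.2] gap 13.4
10deg t 17.73 p [512.7 238.2 166.9] f [ 2.7 -6.2 -4.6] gap 13.4
```

```bash
python3 - <<'E'
from h import *
for a in(20,30,40,50):
    movel(handle(a)+[0,0,-19],max_speed=80); st(a)
wait(.5); st("hold")
for n in("side","top"):
    c=camera(n); im=c["image"].astype(int); blue=(im[...,0]>90)&(im[...,0]>2*im[...,2])&(im[...,0]>1.5*im[...,1])
    w=cloud(c); p=w[blue]; p=p[~np.isnan(p[:,0])]; q=p-HG; u=q@bx; v=q[:,1]*bx[0]-q[:,0]*bx[1]
    k=(abs(v)<95)&(u<5)&(u>-190)&(q[:,2]>15)&(q[:,2]<230); q=q[k]; m=q.mean(0)
    print(n,len(q)); 
    for _ in range(3):
        m=q.mean(0); nrm=np.linalg.svd(q-m,full_matrices=False)[2][2]; d=abs((q-m)@nrm); q=q[d<max(4,2*np.median(d))]
    print(len(q),nrm, "angle",np.degrees(np.arccos(abs(nrm[2]))))
    cv2.imwrite(f"pics/f_{n}.png",c["image"])
a=cv2.imread("pics/f_side.png");b=cv2.imread("pics/f_top.png")
cv2.imwrite("pics/f.png",np.hstack([cv2.resize(a,(400,300)),cv2.resize(b,(400,300))]))
E
```

```text
20 t 18.31 p [528.9 239.6 197.3] f [ 0.9 -5.3 -2.7] gap 13.5
30 t 18.88 p [549.8 241.3 224.1] f [ 1.8 -5.8 -4.6] gap 13.4
40 t 19.46 p [574.9 243.4 246.7] f [ 1.2 -5.  -4.2] gap 13.3
50 t 20.03 p [603.5 245.7 264.5] f [ 0.5 -6.4 -4.4] gap 13.3
hold t 20.53 p [603.4 245.7 264.5] f [ 1.5 -6.1 -5.4] gap 13.4
side 2165
1931 [0.74639702 0.0713393  0.66166622] angle 48.572927543987866
top 349
334 [0.7484097  0.06785888 0.65975608] angle 48.718727057461614
```

View pics/f.png

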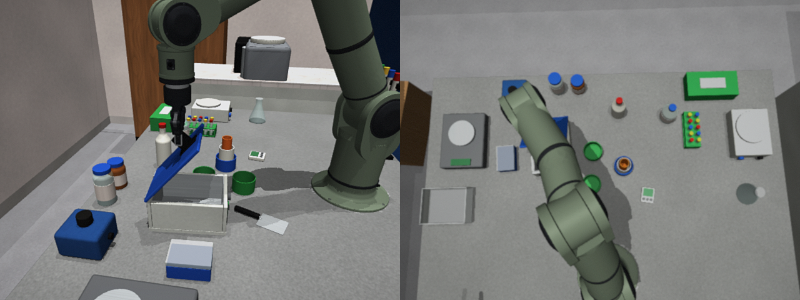

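The lid is held at about 48.6° by both cameras. The nest is intact and the bystanders look unmoved. I'll nudge it up 1.3° and hand in.

```bash
python3 - <<'E'
from h import *
movel(handle(51.3)+[0,0,-19],max_speed=30); wait(.5); s=st("final"); print(abs(s["qvel"]).max())
for n in("side",):
    c=camera(n); im=c["image"].astype(int); blue=(im[...,0]>90)&(im[...,0]>2*im[...,2])&(im[...,0]>1.5*im[...,1])
    p=cloud(c)[blue]; p=p[~np.isnan(p[:,0])]; q=p-HG; u=q@bx; v=q[:,1]*bx[0]-q[:,0]*bx[1]
    q=q[(abs(v)<95)&(u<5)&(u>-190)&(q[:,2]>15)&(q[:,2]<230)]
    for _ in range(3):
        m=q.mean(0); nrm=np.linalg.svd(q-m,full_matrices=False)[2][2]; d=abs((q-m)@nrm); q=q[d<max(4,2*np.median(d))]
    print("angle",np.degrees(np.arccos(abs(nrm[2]))))
finish_job()
E
```

```text
final t 21.43 p [607.  246.  266.3] f [-0.5 -7.  -5.7] gap 13.0
0.0018804760211553985
angle 49.74336802234025
the job is handed in; nothing more can be done
```

The three beakers are nested and the lid is being held at about 50°. I handed the job in at 21.4 s of robot time.

- **Nest:** I put the white medium beaker into the blue large one, then the orange small one into the medium. Each touched down at the height expected for fully seated. The rims read a few mm higher than nominal in the last depth check (about 149, 106 and 61 mm, against 143, 99 and 55). That check's circle fits were loose on the medium and large rims (3–4.5 mm). The beaker centres agree within about 2 mm, and the large beaker is within about 2 mm of where it stood.
- **Lid:** The bath stayed shut while I nested the beakers. I then pinched the tab and raised the lid. The side camera measures 49.7° from closed, after a small correction from 48.6°. The arm was still, gripping with a 13 mm finger gap and feeling under 10 N at the wrist.
- **Other things on the bench:** They look unmoved in the side and top pictures taken just before the final nudge. I did not measure them individually.

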